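Show the long objective to the inspection camera

ROBOT

A 6-joint arm with a two-finger parallel gripper is mounted at the origin on the work surface. World frame = base frame: x ahead of the robot, y to its left, z up, the work surface at z = 0. Lengths are in m, angles in degrees, forces in N, time in s.
With the tool pointing down it reaches from about 0.35 to 0.875 m from the base axis. Payload 4.2 kg.
Tool frame: the origin (TCP) lies midway between the tips of the shut fingers; the grasp point (between the pads) lies 19 mm behind it; z points along the fingers, y is the line along which they close (so a half turn about z gives the same grasp; the last joint's range is limited). The gripper opens to 87 mm and grips with 3 to 60 N. Pads are 19 mm wide; open, the fingers measure 117 mm over their backs; the gripper's body (75 mm by 190 mm) begins 51 mm behind the grasp point.
Start: joints at [78.243, 22.042, 0.453, 0, -68.411, -14.817], TCP at [0.28, 0.559, 0.194] pointing down, gripper open.
Joint ranges: [-179.83, 179.83], [-69.29, 118.12], [-61.27, 80.66], [-181.25, 117.63], [-171.15, -9.14], [-177.46, 177.46]. Speed limits (degrees/s): [159.86, 159.86, 180, 180, 180, 180].

INTERFACE

Orientations are given as a 3x3 rotation matrix whose columns are the frame's x, y, z axes.
In Python, from station import sense, capture, camera_params, finish_job gives the robot as it stands.
- The arm moves only by the tool drive_tool, never from a script. Its argument "rows" is a list of rows, each an object of numbers: "tx", "ty", "tz": the shift along the tool's x, y, z in cm; "ax", "ay", "az": the turn, a rotation vector about the tool's x, y, z in rad; "claw": the finger opening in cm, from 0 to 8.7. In form: [{"tx": .., "ty": .., "tz": .., "ax": .., "ay": .., "az": .., "claw": ..}, ...]. A call has 1 to 10 rows; each row shifts and turns the commanded pose from where the row before left it, along the tool's axes as they then stand; what a row does not reach is not made up. A row lasts 1/12 s, in which the tool goes at most 41.7 mm and 7.16 degrees, less where a joint would pass 70% of its speed; a pose out of reach is approached as far as the arm can. A call with a gripper value outside its range is refused whole. The fingers move at their own pace and stop on an object; the grip force is fixed at half the most. Time passes only in rows, so rows that do not move let the fingers close. It gives the time, the measured TCP pose, the force, the opening and the grip force at its end, in the units of the state.
- sense(): the state, without advancing time (a new reading comes with each control period).
- capture(name): name is "scene" or "side" or "wrist"; returns (picture, depth): 400x640x3 uint8, red, green, blue; 400x640 float32, m along the optical axis (not along the pixel's ray), 0 where there is no reading.
- camera_params(name): a dict with "intrinsics" (3x3 intrinsics, pixels), "k1" (the pictures are not rectified: a ray, as slopes to the right and down, at radius r is drawn at 1 + k1 r^2 times it, then the intrinsics apply), "R" (3x3) and "t" (3): a world point X has camera coordinates R X + t; the wrist camera has in their place "tool_from_camera" (4x4, takes a point from camera to tool coordinates, whose origin is the TCP and whose axes are the flange's). Camera axes: x right, y down, z forward; pixel columns grow to the right and rows downward; lengths in m; the calibration is good to about 2 mm. A picture is of the moment at which its call begins: read the wrist's pose just before it. camera_params takes no time and is no camera call.
- finish_job(): hands the job in; it is judged then, once.
The state is a dict: "time_s": time; "joints": joint angles; "joint_velocities": joint speeds; "effort": joint torques, N m; "tcp_pos": TCP position; "ee_rot": TCP orientation; "wrist_force": force on the tool from outside, world axes, zero at the start; "moment": the same for the moment, N m; "gripper_width": opening from 0.0 (shut) to 1.0 (fully open); "gripper_force": force on a finger pad.
Only numpy, scipy, OpenCV 4.12 (cv2) and the standard library are available. Lean on these libraries where they do the work, as an engineer would, in place of code of your own. Each camera call takes 0.05 s, during which the arm holds its last target. There are 200 camera calls.

TASK

Take the longest of the three microscope objectives out of its rack, gripping it gently (with less than 50 N), and present it to the inspection camera: tilted so that its barrel is in line with the camera's viewing axis, its nose facing the camera 60 mm straight in front of the camera's lens and touching nothing but the gripper. Finish while holding it there, still in the air: do not put it down or let go. Do not let it hit the camera or the bench, and leave the other objectives, the bottle and the dish where they are.

Things in the scene. Friction and masses are not known exactly. Their poses are not given: they have to be found in the camera images.
- long_obj_center (a point): Longest objective, steel, 88 mm long, 0.2-0.35 kg: point on its axis half-way up, 56 mm above the bench at the start. It stands nose down in a rack well. z axis: from nose to thread end (up at the start). Along z from this point: nose tip at -44 mm, dark nose 23 mm wide up to -22 mm (in the well), barrel 31 mm in diameter (grip here; black band at its foot) from -22 to +38, brass thread 25 mm wide to +44.
- long_nose (a point): Tip of the longest objective's nose (its front lens), on its axis; z axis as above, from the nose into the barrel.
- medium_obj_center (a point): Middle objective, same make, 64 mm long, nose down in another well of the rack: its centre, z axis along the barrel. Leave it alone.
- short_obj_center (a point): Shortest objective, same make, 46 mm long, nose down in another well of the rack: its centre. Leave it alone.
- rack: White plastic block fixed on the bench, 85 mm (x) by 250 mm (y) by 34 mm high, origin at the centre of its underside. Three round wells 27 mm wide, 28 mm deep, in a row along its y axis, 80 mm apart, the middle one at the centre; which objective stands in which well varies.
- camera_lens (a point): Centre of the front lens of the inspection camera: a black cylinder 48 mm in diameter, 80 mm long, in a fixed stand (foot 120 x 100 x 12 mm), looking up, leaning 30 degrees from vertical, roughly towards the robot. z axis: the viewing axis, out of the lens. Lens about 114 mm above the bench.
- view_point (a point): The point on the camera's viewing axis 60 mm in front of its lens, where the tip of the objective's nose is wanted (about 166 mm above the bench). The z axis is the viewing axis, away from the camera; the objective's z axis is to point the same way.
- bottle_center (a point): Small brown bottle, 40 mm in diameter, 85 mm high, standing on the bench: its middle. Leave it alone.
- dish_center (a point): Closed clear culture dish, 62 mm in diameter, 15 mm high, lying on the bench: its middle. Leave it alone.
There are look-alikes about, which are no part of the job. Leave any green look-alike of the part that bears camera_lens alone.

How it is judged (in metres and radians):
On the way:
1. the longest objective is drawn out of its well in the gripper (height (world z) of long_nose above 0.06 m and contact force between the fingers and long_obj above 1 N), for 0.2 s.
At the end, for the whole second after the job is handed in: The gripper holds the longest objective still in the air, touching neither camera nor rack, nose tip within 15 mm of the point 60 mm in front of the lens on the viewing axis, barrel within 0.15 rad of that axis, nose towards the camera (under 20 mm/s, 0.15 rad/s) (distance between long_nose and view_point below 0.015 m and angle between the z axis of long_nose and the z axis of view_point, either way round below 0.15 rad and z of long_obj_center in the frame of view_point above 0.02 m and contact force between the fingers and long_obj above 1 N and contact force between long_obj and stand below 0.1 N and contact force between long_obj and rack below 0.1 N and height (world z) of long_nose above 0.14 m and linear speed of long_obj below 0.02 m/s and angular speed of long_obj below 0.15 rad/s); the arm keeps its last pose, push and grip.
It fails at once if the longest objective is squeezed with over 50 N (the two fingers together over 104 N) (contact force between the fingers and long_obj above 104 N).
It fails at once if the longest objective hits the camera or its stand (contact force between long_obj and stand above 2 N).
It fails at once if the longest objective is dropped or laid on the bench (contact force between long_obj and bench above 1 N).
It fails at once if another objective is moved by more than 20 mm (distance of any of medium_obj_center, short_obj_center from where it was at the start of the episode above 0.02 m).
It fails at once if the bottle or the dish is moved by more than 20 mm (distance of any of bottle_center, dish_center from where it was at the start of the episode above 0.02 m).
It also fails if it takes over 42 s, if anything falls off the work surface, if the arm or the gripper's body presses on something with over 40 N, if the wrist force passes 120 N, or if a joint passes its speed limit or range.

## Working session

There is one attempt and no reset: what is moved stays moved. The work goes in short steps, Python scripts to look and compute and a tool call to move; the robot and the scene stay as the last step left them, time stands still between calls to the robot, and variables do not carry over. Pictures are saved under pics/ and viewed, at most 10 in all, crops included, and the job is handed in when it is done.

Besides the shell and the picture viewer there is one more tool, called after "Call:" as a command line: name --argument value ..., lists and objects as JSON in quotes. drive_tool: Moves the arm, as the interface text tells. Its arguments: {"type":"object","properties":{"rows":{"type":"array"}},"required":["rows"]}

```bash
mkdir -p pics; ls; cat > h.py <<'E'
import numpy as np, cv2
from station import *
def save(n,f):
    s=sense(); p,d=capture(n); cv2.imwrite(f'pics/{f}.png',p[:,:,::-1]); np.savez(f'pics/{f}.npz',p=p,d=d,tp=s['tcp_pos'],R=s['ee_rot'],n=n); return p,d
def cam(n,z=None):
    c=camera_params(n); K=np.array(c['intrinsics'])
    if n=='wrist':
        T=np.array(c['tool_from_camera']); W=np.eye(4); W[:3,:3]=z['R']; W[:3,3]=z['tp']; M=W@T
        return K,c['k1'],M[:3,:3],M[:3,3]
    R=np.array(c['R']); return K,c['k1'],R.T,-R.T@np.array(c['t'])
def rays(K,k1,uv):
    uv=np.atleast_2d(uv).astype(float)
    return np.c_[cv2.undistortPoints(uv[:,None],K,np.array([k1,0,0,0,0.]))[:,0],np.ones(len(uv))]
def load(f): return np.load(f'pics/{f}.npz')
def cloud(f,uv=None):
    z=load(f); K,k1,R,t=cam(str(z['n']),z)
    if uv is None:
        v,u=np.mgrid[:400,:640]; uv=np.c_[u.ravel(),v.ravel()]
    uv=np.atleast_2d(uv).astype(int); d=z['d'][uv[:,1],uv[:,0]]
    return (rays(K,k1,uv)*d[:,None])@R.T+t
def onplane(f,uv,h):
    z=load(f); K,k1,R,t=cam(str(z['n']),z); r=rays(K,k1,uv)@R.T
    return t+r*((h-t[2])/r[:,2])[:,None]
E
python3 - <<'E'
from h import *
s=sense();print(s['tcp_pos'],s['ee_rot'],s['time_s'],s['gripper_width'])
for n in('scene','side','wrist'):
    p,d=save(n,n+'0'); print(n,(d>0).mean()); 
    if n!='wrist': print(cam(n)[3],cam(n)[2][:,2])
E
```

```text
pics
[0.27928429 0.55839525 0.19276312] [[ 8.94282484e-01 -4.47502022e-01 -8.83104571e-04]
 [-4.47502885e-01 -8.94280354e-01 -1.95356489e-03]
 [ 8.44811708e-05  2.14223071e-03 -9.99997702e-01]] 0.0 1.0018072268297553
scene 0.9960234375
[1.39654779 0.12153003 0.75561231] [-0.76865689 -0.1589734  -0.61959183]
side 0.995984375
[0.28516677 0.44593004 0.80393996] [ 0.37054681 -0.52631347 -0.76530334]
wrist 0.9908828125
```

View pics/scene0.png

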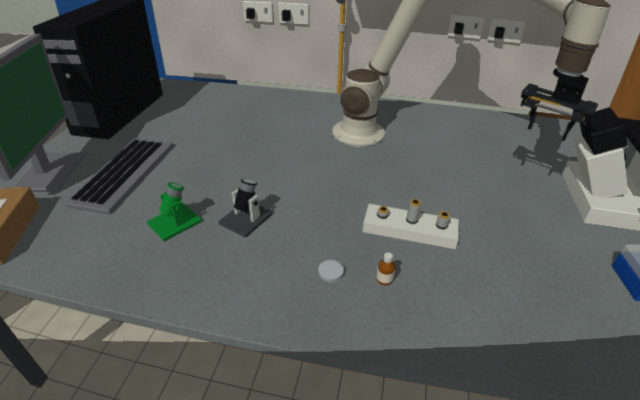

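View pics/side0.png

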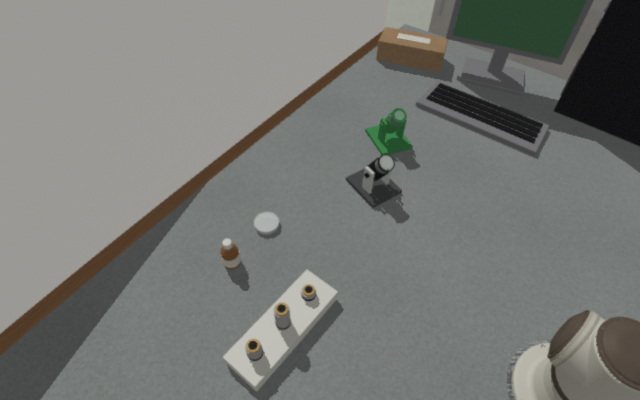

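The longest objective is in the middle well: scene (414,211), side (282,315). The black camera is at scene (243,205), side (375,175), and the green look-alike beside it.

```bash
python3 - <<'E'
from h import *
for f,pts in (('scene0',dict(long=(414,203),short=(383,211),med=(444,214),lens=(248,184),bottle=(388,258),dish=(331,268))),
              ('side0',dict(long=(282,308),short=(309,288),med=(253,343),lens=(386,162),bottle=(228,243),dish=(267,222)))):
    for k,v in pts.items(): print(f,k,cloud(f,v)[0].round(3))
    P=cloud(f); p=load(f)['p'].reshape(-1,3).astype(int)
    m=(P[:,2]>.030)&(P[:,2]<.038)&(p.min(1)>120)&(P[:,0]>.3)&(P[:,0]<1.1)&(abs(P[:,1]-.1)<.5)
    Q=P[m][:,:2]; 
    r=cv2.minAreaRect(Q.astype(np.float32)); print('rack',m.sum(),r,cv2.boxPoints(r).round(3).tolist(), np.median(Q,0))
E
for f in scene0 side0; do :; done
python3 - <<'E'
import cv2,sys
a=cv2.imread('pics/scene0.png')[165:240,205:285]; b=cv2.imread('pics/side0.png')[145:210,340:410]
c=cv2.imread('pics/side0.png')[265:390,220:345]
import numpy as np
r=lambda i:cv2.resize(i,(390,300),interpolation=cv2.INTER_CUBIC)
cv2.imwrite('pics/crop1.png',np.vstack([np.hstack([r(a),r(b)]),np.hstack([r(c),r(cv2.imread('pics/wrist0.png'))])]))
E
```

```text
scene0 long [0.531 0.205 0.101]
scene0 short [0.527 0.129 0.056]
scene0 med [0.529 0.287 0.076]
scene0 lens [ 0.572 -0.231  0.12 ]
scene0 bottle [0.726 0.154 0.083]
scene0 dish [0.721 0.024 0.014]
rack 1551 ((0.5993057489395142, 0.05376192927360535), (0.5498352646827698, 0.26681071519851685), 86.37223052978516) [[0.4490000009536743, -0.21199999749660492], [0.7149999737739563, -0.2290000021457672], [0.75, 0.3199999928474426], [0.48399999737739563, 0.3370000123977661]] [0.53616293 0.1977182 ]
side0 long [0.52  0.209 0.1  ]
side0 short [0.517 0.127 0.058]
side0 med [0.527 0.287 0.076]
side0 lens [ 0.55  -0.234  0.115]
side0 bottle [0.711 0.157 0.086]
side0 dish [0.72  0.026 0.014]
rack 3658 ((0.5214902758598328, 0.2100793421268463), (0.2505580484867096, 0.0867769718170166), 87.04276275634766) [[0.47200000286102295, 0.08699999749660492], [0.5580000281333923, 0.08299999684095383], [0.5709999799728394, 0.3330000042915344], [0.48500001430511475, 0.3370000123977661]] [0.52167488 0.22935111]
```

View pics/crop1.png

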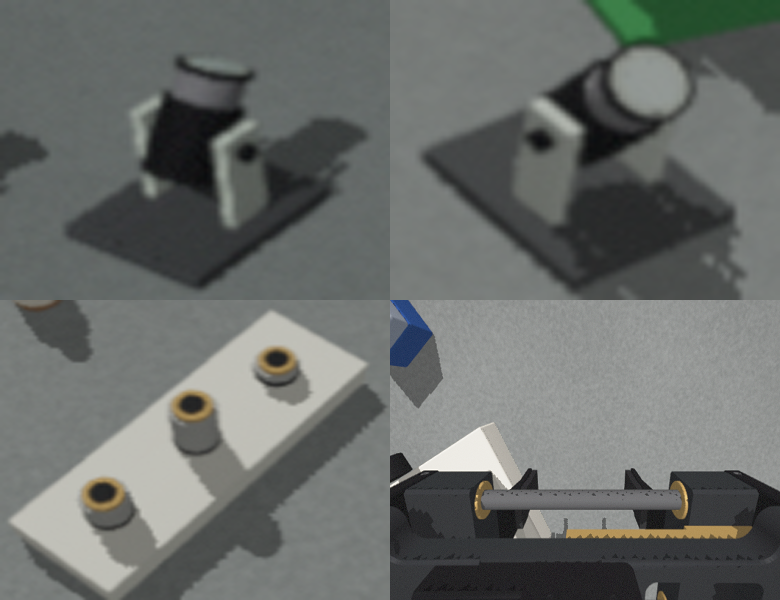

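The crop shows the lens as a grey disc (side ≈(385,162)), the camera held in a cradle on a dark foot, and the rack clearly in view. Next I measure the camera's azimuth and lens.

```bash
cat > cammeas.py <<'E'
from h import *
import sys
def meas(f):
    P=cloud(f); p=load(f)['p'].reshape(-1,3).astype(int)
    near=(abs(P[:,0]-.57)<.13)&(abs(P[:,1]+.23)<.13)&~(p[:,1]>p[:,0]+25)
    foot=near&(P[:,2]>.008)&(P[:,2]<.017)&(p.max(1)<85)
    r=cv2.minAreaRect(P[foot][:,:2].astype(np.float32)); b=cv2.boxPoints(r)
    print(f,'foot',foot.sum(),r)
    up=near&(P[:,2]>.095); Q=P[up]
    print('top pts',up.sum(),Q.mean(0).round(4),Q.max(0).round(4),Q.min(0).round(4))
    # disc plane: RANSAC
    rng=np.random.default_rng(0);best=None
    for _ in range(2000):
        a=Q[rng.choice(len(Q),3,False)];n=np.cross(a[1]-a[0],a[2]-a[0]);l=np.linalg.norm(n)
        if l<1e-5: continue
        n/=l; n*=np.sign(n[2])
        if abs(n[2]-np.cos(np.pi/6))>.08: continue
        i=abs((Q-a[0])@n)<.0015
        if best is None or i.sum()>best.sum(): best=i
    q=Q[best];c=q.mean(0);n=np.linalg.svd(q-c)[2][2];n*=np.sign(n[2])
    uv=np.argwhere(up).ravel()[best]; 
    print('disc',best.sum(),c.round(4),n.round(3),'az',np.degrees(np.arctan2(n[1],n[0])),'tilt',np.degrees(np.arccos(n[2])),'px',(uv%640).mean(),(uv//640).mean(),'ext',np.ptp(q,axis=0))
if __name__=='__main__':
    for f in sys.argv[1:]: meas(f)
E
python3 cammeas.py scene0 side0
python3 - <<'E'
from h import *
# brass ring / top-disc centroids on known heights
for f,c in (('side0',(282,308)),('scene0',(414,202))):
    P=cloud(f);p=load(f)['p'].reshape(-1,3).astype(int)
    m=(P[:,2]>.094)&(P[:,2]<.106)&(abs(P[:,0]-.52)<.05)&(abs(P[:,1]-.21)<.04)
    i=np.argwhere(m).ravel();print(f,m.sum(),P[m].mean(0),onplane(f,[(i%640).mean(),(i//640).mean()],.1))
s=camera_params('wrist');print(s)
E
```

```text
scene0 foot 723 ((0.5791279077529907, -0.24537642300128937), (0.10172828286886215, 0.12285956740379333), 68.58151245117188)
top pts 212 [ 0.5692 -0.2355  0.1083] [ 0.5894 -0.2135  0.1248] [ 0.5307 -0.2605  0.0951]
disc 59 [ 0.574  -0.2354  0.1038] [0.488 0.173 0.856] az 19.522206768150987 tilt 31.18323463848982 px 246.64406779661016 189.08474576271186 ext [0.03678825 0.04242495 0.02205148]
side0 foot 769 ((0.5769687294960022, -0.24235668778419495), (0.10261975973844528, 0.12042190134525299), 70.00374603271484)
top pts 285 [ 0.554  -0.2312  0.111 ] [ 0.5858 -0.2106  0.125 ] [ 0.5306 -0.2569  0.0957]
disc 139 [ 0.5493 -0.2326  0.1129] [-0.476  0.18   0.861] az 159.30660436489427 tilt 30.58860001790114 px 386.0071942446043 163.1726618705036 ext [0.03929152 0.04356022 0.02262462]
side0 161 [0.51947317 0.21084304 0.09892247] [[0.51909504 0.21122672 0.1       ]]
scene0 70 [0.52426145 0.20828552 0.09904335] [[0.52557285 0.208164   0.1       ]]
{'intrinsics': array([[286.65204359,   0.        , 313.4391085 ],
       [  0.        , 286.65204359, 197.42051819],
       [  0.        ,   0.        ,   1.        ]]), 'k1': 0.005946417341889891, 'tool_from_camera': array([[ 1.46132455e-04, -9.64926676e-01, -2.62519503e-01,
         7.27608673e-02],
       [ 9.99999119e-01, -2.05432870e-04,  1.31175009e-03,
        -9.04348194e-04],
       [-1.31967279e-03, -2.62519463e-01,  9.64925795e-01,
        -1.90877849e-01],
       [ 0.00000000e+00,  0.00000000e+00,  0.00000000e+00,
         1.00000000e+00]])}
```

Call:
drive_tool --rows '[{"tx": 2.5, "ty": 1.36}, {"tx": 2.5, "ty": 1.36}, {"tx": 2.5, "ty": 1.36}, {"tx": 2.5, "ty": 1.36}, {"tx": 2.5, "ty": 1.36}, {"tx": 2.5, "ty": 1.36}, {"tx": 2.5, "ty": 1.36}, {"tx": 2.5, "ty": 1.36}, {"tx": 2.5, "ty": 1.36}, {"tx": 2.5, "ty": 1.36}]'

```text
invalid input at $.rows[0]: expected keys tx, ty, tz, ax, ay, az, claw
```

Call:
drive_tool --rows '[{"tx": 2.45, "ty": 1.34}, {"tx": 2.45, "ty": 1.34}, {"tx": 2.45, "ty": 1.34}, {"tx": 2.45, "ty": 1.34}, {"tx": 2.45, "ty": 1.34}]'

```text
invalid input at $.rows[0]: expected keys tx, ty, tz, ax, ay, az, claw
```

Call:
drive_tool --rows '[{"az": 0.116}, {"az": 0.116}, {"az": 0.116}, {"az": 0.116}, {"az": 0.116}, {"az": 0.116}, {"az": 0.116}, {"az": 0.116}, {"az": 0.116}, {"az": 0.116}]'

```text
invalid input at $.rows[0]: expected keys tx, ty, tz, ax, ay, az, claw
```

Call:
drive_tool --rows '[{"claw": 8.7}, {"claw": 8.7}]'

```text
invalid input at $.rows[0]: expected keys tx, ty, tz, ax, ay, az, claw
```

```bash
python3 - <<'E'
from h import *
save('wrist','w1'); z=load('w1');print(z['tp'],z['R'].round(4).tolist())
P=cloud('w1')
m=(P[:,2]>.094)&(P[:,2]<.106)&(abs(P[:,0]-.52)<.03)&(abs(P[:,1]-.21)<.03)
print(m.sum(),P[m].mean(0) if m.any() else 0)
m=(P[:,2]>.045)&(P[:,2]<.11)&(abs(P[:,0]-.52)<.03)&(abs(P[:,1]-.13)<.03);print(m.sum(),P[m].mean(0) if m.any() else 0)
print(sense()['joints'],sense()['time_s'])
E
```

```text
[0.2793633  0.55852956 0.19300958] [[0.8943, -0.4474, -0.0006], [-0.4474, -0.8943, -0.0016], [0.0001, 0.0017, -1.0]]
0 0
0 0
[ 7.82443923e+01  2.20749948e+01  4.12107727e-01 -1.37525592e-02
 -6.84123462e+01 -1.48168066e+01] 0.2
```

View pics/w1.png

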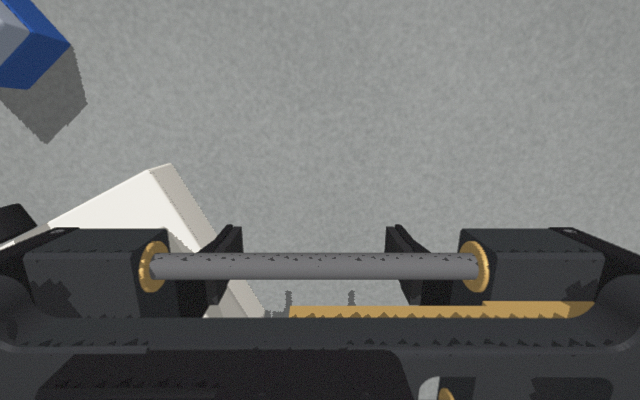

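All keys are required, so nothing has moved and this picture is still the start view. I resend the rows in full.

Call:
drive_tool --rows '[{"tx": 2.5, "ty": 1.36, "tz": 0, "ax": 0, "ay": 0, "az": 0, "claw": 8.7}, {"tx": 2.5, "ty": 1.36, "tz": 0, "ax": 0, "ay": 0, "az": 0, "claw": 8.7}, {"tx": 2.5, "ty": 1.36, "tz": 0, "ax": 0, "ay": 0, "az": 0, "claw": 8.7}, {"tx": 2.5, "ty": 1.36, "tz": 0, "ax": 0, "ay": 0, "az": 0, "claw": 8.7}, {"tx": 2.5, "ty": 1.36, "tz": 0, "ax": 0, "ay": 0, "az": 0, "claw": 8.7}, {"tx": 2.5, "ty": 1.36, "tz": 0, "ax": 0, "ay": 0, "az": 0, "claw": 8.7}, {"tx": 2.5, "ty": 1.36, "tz": 0, "ax": 0, "ay": 0, "az": 0, "claw": 8.7}, {"tx": 2.5, "ty": 1.36, "tz": 0, "ax": 0, "ay": 0, "az": 0, "claw": 8.7}, {"tx": 2.5, "ty": 1.36, "tz": 0, "ax": 0, "ay": 0, "az": 0, "claw": 8.7}, {"tx": 2.5, "ty": 1.36, "tz": 0, "ax": 0, "ay": 0, "az": 0, "claw": 8.7}]'

```text
time_s: 1.03
tcp_pos: [0.4428, 0.3242, 0.1938]
ee_rot: [[0.894, -0.447, -0.0], [-0.447, -0.894, -0.0], [-0.0, 0.0, -1.0]]
wrist_force: [-0.3, 0.6, -0.1]
gripper_width: 1.003
gripper_force: 0.0
```

Call:
drive_tool --rows '[{"tx": 2.45, "ty": 1.34, "tz": 0, "ax": 0, "ay": 0, "az": 0, "claw": 8.7}, {"tx": 2.45, "ty": 1.34, "tz": 0, "ax": 0, "ay": 0, "az": 0, "claw": 8.7}, {"tx": 2.45, "ty": 1.34, "tz": 0, "ax": 0, "ay": 0, "az": 0, "claw": 8.7}, {"tx": 2.45, "ty": 1.34, "tz": 0, "ax": 0, "ay": 0, "az": 0, "claw": 8.7}, {"tx": 2.45, "ty": 1.34, "tz": 0, "ax": 0, "ay": 0, "az": 0, "claw": 8.7}]'

```text
time_s: 1.45
tcp_pos: [0.5224, 0.2095, 0.1938]
ee_rot: [[0.894, -0.447, -0.0], [-0.447, -0.894, -0.0], [-0.0, 0.0, -1.0]]
wrist_force: [-0.8, -0.3, 0.1]
gripper_width: 0.997
gripper_force: 0.0
```

Call:
drive_tool --rows '[{"tx": 0, "ty": 0, "tz": 0, "ax": 0, "ay": 0, "az": 0.116, "claw": 8.7}, {"tx": 0, "ty": 0, "tz": 0, "ax": 0, "ay": 0, "az": 0.116, "claw": 8.7}, {"tx": 0, "ty": 0, "tz": 0, "ax": 0, "ay": 0, "az": 0.116, "claw": 8.7}, {"tx": 0, "ty": 0, "tz": 0, "ax": 0, "ay": 0, "az": 0.116, "claw": 8.7}, {"tx": 0, "ty": 0, "tz": 0, "ax": 0, "ay": 0, "az": 0.116, "claw": 8.7}, {"tx": 0, "ty": 0, "tz": 0, "ax": 0, "ay": 0, "az": 0.116, "claw": 8.7}, {"tx": 0, "ty": 0, "tz": 0, "ax": 0, "ay": 0, "az": 0.116, "claw": 8.7}, {"tx": 0, "ty": 0, "tz": 0, "ax": 0, "ay": 0, "az": 0.116, "claw": 8.7}, {"tx": 0, "ty": 0, "tz": 0, "ax": 0, "ay": 0, "az": 0.116, "claw": 8.7}, {"tx": 0, "ty": 0, "tz": 0, "ax": 0, "ay": 0, "az": 0.116, "claw": 8.7}]'

```text
time_s: 2.28
tcp_pos: [0.5217, 0.2107, 0.1936]
ee_rot: [[-0.059, -0.998, -0.0], [-0.998, 0.059, -0.0], [0.0, 0.0, -1.0]]
wrist_force: [0.3, 0.3, 0.6]
gripper_width: 0.998
gripper_force: 0.0
```

Call:
drive_tool --rows '[{"tx": 0, "ty": 0, "tz": 0, "ax": 0, "ay": 0, "az": 0, "claw": 8.7}, {"tx": 0, "ty": 0, "tz": 0, "ax": 0, "ay": 0, "az": 0, "claw": 8.7}]'

```text
time_s: 2.45
tcp_pos: [0.5218, 0.2107, 0.1937]
ee_rot: [[-0.05, -0.999, -0.0], [-0.999, 0.05, -0.0], [0.0, 0.0, -1.0]]
wrist_force: [-0.4, -1.1, 0.0]
gripper_width: 0.998
gripper_force: 0.0
```

```bash
python3 - <<'E'
from h import *
save('wrist','w2'); z=load('w2');print(z['tp'],z['R'].round(4).tolist())
P=cloud('w2')
for y in (.21,.13):
    m=(P[:,2]>.045)&(P[:,2]<.106)&(abs(P[:,0]-.52)<.03)&(abs(P[:,1]-y)<.03);print(m.sum(),P[m].mean(0) if m.any() else 0)
print(sense()['joints'],sense()['time_s'])
E
```

```text
[0.52177956 0.21074581 0.19367633] [[-0.05, -0.9987, -0.0003], [-0.9987, 0.05, -0.0001], [0.0002, 0.0003, -1.0]]
832 [0.52212012 0.20608754 0.09205399]
613 [0.51784634 0.13001386 0.05621451]
[ 3.84845863e+01  1.60058373e+01 -8.46172631e+00 -2.70941860e-03
 -6.55470239e+01 -4.13627008e+01] 2.5
```

View pics/w2.png

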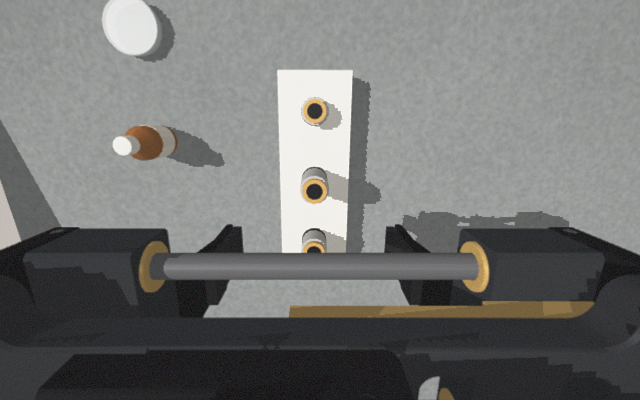

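Rack objective 2 (ring at (314,190)) is centred between the fingers (x 0.522, y ≈0.209), and the neighbours are clear. I descend and grip.

Call:
drive_tool --rows '[{"tx": 0.1, "ty": 0, "tz": 1.5, "ax": 0, "ay": 0, "az": 0, "claw": 8.7}, {"tx": 0, "ty": 0, "tz": 1.5, "ax": 0, "ay": 0, "az": 0, "claw": 8.7}, {"tx": 0, "ty": 0, "tz": 1.5, "ax": 0, "ay": 0, "az": 0, "claw": 8.7}, {"tx": 0, "ty": 0, "tz": 1.5, "ax": 0, "ay": 0, "az": 0, "claw": 8.7}, {"tx": 0, "ty": 0, "tz": 1.5, "ax": 0, "ay": 0, "az": 0, "claw": 8.7}, {"tx": 0, "ty": 0, "tz": 1.5, "ax": 0, "ay": 0, "az": 0, "claw": 8.7}, {"tx": 0, "ty": 0, "tz": 1.5, "ax": 0, "ay": 0, "az": 0, "claw": 8.7}, {"tx": 0, "ty": 0, "tz": 1.5, "ax": 0, "ay": 0, "az": 0, "claw": 8.7}, {"tx": 0, "ty": 0, "tz": 1.5, "ax": 0, "ay": 0, "az": 0, "claw": 8.7}, {"tx": 0, "ty": 0, "tz": 1.1, "ax": 0, "ay": 0, "az": 0, "claw": 8.7}]'

```text
time_s: 3.33
tcp_pos: [0.5214, 0.2095, 0.0465]
ee_rot: [[-0.051, -0.999, -0.001], [-0.999, 0.051, -0.001], [0.001, 0.001, -1.0]]
wrist_force: [-0.3, -0.5, -0.7]
gripper_width: 1.0
gripper_force: 0.0
```

Call:
drive_tool --rows '[{"tx": 0, "ty": 0, "tz": 0, "ax": 0, "ay": 0, "az": 0, "claw": 5}, {"tx": 0, "ty": 0, "tz": 0, "ax": 0, "ay": 0, "az": 0, "claw": 4}, {"tx": 0, "ty": 0, "tz": 0, "ax": 0, "ay": 0, "az": 0, "claw": 3.5}, {"tx": 0, "ty": 0, "tz": 0, "ax": 0, "ay": 0, "az": 0, "claw": 3.2}, {"tx": 0, "ty": 0, "tz": 0, "ax": 0, "ay": 0, "az": 0, "claw": 3}, {"tx": 0, "ty": 0, "tz": 0, "ax": 0, "ay": 0, "az": 0, "claw": 2.8}, {"tx": 0, "ty": 0, "tz": 0, "ax": 0, "ay": 0, "az": 0, "claw": 2.6}, {"tx": 0, "ty": 0, "tz": 0, "ax": 0, "ay": 0, "az": 0, "claw": 2.4}]'

```text
time_s: 4.0
tcp_pos: [0.5219, 0.2099, 0.0481]
ee_rot: [[-0.053, -0.999, 0.0], [-0.999, 0.053, 0.0], [-0.0, -0.0, -1.0]]
wrist_force: [0.7, -0.4, -0.7]
gripper_width: 0.477
gripper_force: 0.0
```

Call:
drive_tool --rows '[{"tx": 0, "ty": 0, "tz": 0, "ax": 0, "ay": 0, "az": 0, "claw": 2.4}, {"tx": 0, "ty": 0, "tz": 0, "ax": 0, "ay": 0, "az": 0, "claw": 2.4}, {"tx": 0, "ty": 0, "tz": 0, "ax": 0, "ay": 0, "az": 0, "claw": 2.4}, {"tx": 0, "ty": 0, "tz": 0, "ax": 0, "ay": 0, "az": 0, "claw": 2.4}, {"tx": 0, "ty": 0, "tz": 0, "ax": 0, "ay": 0, "az": 0, "claw": 2.4}, {"tx": 0, "ty": 0, "tz": 0, "ax": 0, "ay": 0, "az": 0, "claw": 2.4}, {"tx": 0, "ty": 0, "tz": 0, "ax": 0, "ay": 0, "az": 0, "claw": 2.4}]'

```text
time_s: 4.58
tcp_pos: [0.5217, 0.2097, 0.0479]
ee_rot: [[-0.053, -0.999, -0.0], [-0.999, 0.053, -0.0], [0.0, 0.0, -1.0]]
wrist_force: [-2.3, 1.2, 1.5]
gripper_width: 0.346
gripper_force: 30.0
```

Call:
drive_tool --rows '[{"tx": 0, "ty": 0, "tz": -0.7, "ax": 0, "ay": 0, "az": 0, "claw": 2.4}, {"tx": 0, "ty": 0, "tz": -1.3, "ax": 0, "ay": 0, "az": 0, "claw": 2.4}, {"tx": 0, "ty": 0, "tz": -2, "ax": 0, "ay": 0, "az": 0, "claw": 2.4}, {"tx": 0, "ty": 0, "tz": -2.5, "ax": 0, "ay": 0, "az": 0, "claw": 2.4}, {"tx": 0, "ty": 0, "tz": -2.5, "ax": 0, "ay": 0, "az": 0, "claw": 2.4}, {"tx": 0, "ty": 0, "tz": -2.5, "ax": 0, "ay": 0, "az": 0, "claw": 2.4}, {"tx": 0, "ty": 0, "tz": -2.5, "ax": 0, "ay": 0, "az": 0, "claw": 2.4}, {"tx": 0, "ty": 0, "tz": -2.5, "ax": 0, "ay": 0, "az": 0, "claw": 2.4}, {"tx": 0, "ty": 0, "tz": -2.5, "ax": 0, "ay": 0, "az": 0, "claw": 2.4}, {"tx": 0, "ty": 0, "tz": -1, "ax": 0, "ay": 0, "az": 0, "claw": 2.4}]'

```text
time_s: 5.42
tcp_pos: [0.5233, 0.2103, 0.2516]
ee_rot: [[-0.053, -0.999, 0.006], [-0.999, 0.053, 0.003], [-0.003, -0.005, -1.0]]
wrist_force: [1.1, 0.3, -2.3]
gripper_width: 0.348
gripper_force: 30.0
```

```bash
python3 - <<'E'
from h import *
for n in('side','scene'): save(n,n+'1')
save('wrist','w3')
a,b=[cv2.imread(f'pics/{n}1.png') for n in('scene','side')]
cv2.imwrite('pics/lift.png',np.vstack([cv2.resize(a[100:260,330:530],(500,300)),cv2.resize(b[200:390,200:400],(500,300))]))
s=sense();print(s['tcp_pos'],s['gripper_width'],s['wrist_force'],s['joints'])
E
```

```text
[0.52144328 0.20983652 0.24731157] 0.3482526696432848 [-0.0742768   0.33551541 -3.4939017 ] [ 3.84010236e+01  1.39852387e+01 -3.41222993e+00 -6.17067989e-02
 -7.25999449e+01 -4.14454507e+01]
```

View pics/lift.png

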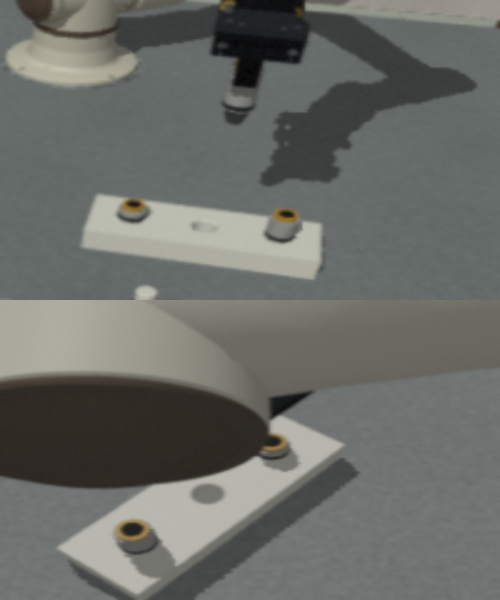

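The objective is out and upright in the gripper. Next I carry it over and tilt it well above the camera.

Call:
drive_tool --rows '[{"tx": 0.8, "ty": 0, "tz": -0.1, "ax": 0, "ay": 0, "az": 0, "claw": 2.4}, {"tx": 1.6, "ty": 0.1, "tz": -0.2, "ax": 0, "ay": 0, "az": 0, "claw": 2.4}, {"tx": 2.4, "ty": 0.2, "tz": -0.3, "ax": 0, "ay": 0, "az": 0, "claw": 2.4}, {"tx": 3, "ty": 0.3, "tz": -0.3, "ax": 0, "ay": 0, "az": 0, "claw": 2.4}, {"tx": 3, "ty": 0.3, "tz": -0.3, "ax": 0, "ay": 0, "az": 0, "claw": 2.4}, {"tx": 3, "ty": 0.3, "tz": -0.3, "ax": 0, "ay": 0, "az": 0, "claw": 2.4}, {"tx": 3, "ty": 0.3, "tz": -0.3, "ax": 0, "ay": 0, "az": 0, "claw": 2.4}, {"tx": 3, "ty": 0.3, "tz": 0, "ax": 0, "ay": 0, "az": 0, "claw": 2.4}, {"tx": 3, "ty": 0.3, "tz": 0, "ax": 0, "ay": 0, "az": 0, "claw": 2.4}, {"tx": 3, "ty": 0.3, "tz": 0, "ax": 0, "ay": 0, "az": 0, "claw": 2.4}]'

```text
time_s: 6.4
tcp_pos: [0.4823, -0.0491, 0.2648]
ee_rot: [[-0.054, -0.999, -0.003], [-0.999, 0.054, -0.0], [0.001, 0.003, -1.0]]
wrist_force: [0.2, 0.1, -2.5]
gripper_width: 0.35
gripper_force: 30.0
```

Call:
drive_tool --rows '[{"tx": 3, "ty": 0.2, "tz": 0, "ax": 0, "ay": 0, "az": 0, "claw": 2.4}, {"tx": 3, "ty": 0.2, "tz": 0, "ax": 0, "ay": 0, "az": 0, "claw": 2.4}, {"tx": 3, "ty": 0.2, "tz": 0, "ax": 0, "ay": 0, "az": 0, "claw": 2.4}, {"tx": 2.5, "ty": 0.2, "tz": 0, "ax": 0, "ay": 0, "az": 0, "claw": 2.4}, {"tx": 1.8, "ty": 0, "tz": 0, "ax": 0, "ay": 0, "az": 0, "claw": 2.4}, {"tx": 1.3, "ty": 0, "tz": 0, "ax": 0, "ay": 0, "az": 0, "claw": 2.4}, {"tx": 0, "ty": 0, "tz": 0, "ax": 0, "ay": 0, "az": 0, "claw": 2.4}, {"tx": 0, "ty": 0, "tz": 0, "ax": 0, "ay": 0, "az": 0, "claw": 2.4}]'

```text
time_s: 7.07
tcp_pos: [0.4669, -0.193, 0.2646]
ee_rot: [[-0.055, -0.998, -0.003], [-0.998, 0.055, 0.001], [-0.0, 0.003, -1.0]]
wrist_force: [-0.2, -0.1, -3.5]
gripper_width: 0.349
gripper_force: 30.0
```

Call:
drive_tool --rows '[{"tx": 0, "ty": 0, "tz": 0, "ax": 0.0625, "ay": 0.02, "az": 0, "claw": 2.4}, {"tx": 0, "ty": 0, "tz": 0, "ax": 0.0625, "ay": 0.02, "az": 0, "claw": 2.4}, {"tx": 0, "ty": 0, "tz": 0, "ax": 0.0625, "ay": 0.02, "az": 0, "claw": 2.4}, {"tx": 0, "ty": 0, "tz": 0, "ax": 0.0625, "ay": 0.02, "az": 0, "claw": 2.4}, {"tx": 0, "ty": 0, "tz": 0, "ax": 0.0625, "ay": 0.02, "az": 0, "claw": 2.4}, {"tx": 0, "ty": 0, "tz": 0, "ax": 0.0625, "ay": 0.02, "az": 0, "claw": 2.4}, {"tx": 0, "ty": 0, "tz": 0, "ax": 0.0625, "ay": 0.02, "az": 0, "claw": 2.4}, {"tx": 0, "ty": 0, "tz": 0, "ax": 0.0625, "ay": 0.02, "az": 0, "claw": 2.4}, {"tx": 0, "ty": 0, "tz": 0, "ax": 0, "ay": 0, "az": 0, "claw": 2.4}, {"tx": 0, "ty": 0, "tz": 0, "ax": 0, "ay": 0, "az": 0, "claw": 2.4}]'

```text
time_s: 7.9
tcp_pos: [0.4663, -0.1917, 0.2645]
ee_rot: [[-0.09, -0.881, 0.465], [-0.984, 0.007, -0.177], [0.153, -0.474, -0.867]]
wrist_force: [0.6, -0.1, -2.1]
gripper_width: 0.349
gripper_force: 30.0
```

```bash
cat > err.py <<'E'
from h import *
s=sense();R=np.array(s['ee_rot']);p=np.array(s['tcp_pos'])
L=np.array([.5495,-.233,.1135]);a=np.radians(159.5);n=np.array([.5*np.cos(a),.5*np.sin(a),np.cos(np.pi/6)])
print('angle',np.degrees(np.arccos(-R[:,2]@n)),'rotvec',R.T@np.cross(R[:,2],-n))
T=L+n*(.06+.0355);print('target',T,'p',p,'shift tool cm',R.T@(T-p)*100,s['joints'].round(1),s['time_s'],s['gripper_width'],s['wrist_force'])
E
python3 err.py; python3 -c "
from h import *
save('wrist','w4');save('side','side2');save('scene','scene2')"; python3 cammeas.py w4
```

```text
angle 0.2392690204693345 rotvec [ 3.45432862e-03 -2.34664812e-03  9.23517873e-19]
target [ 0.5047739  -0.2162776   0.19620543] p [ 0.46632501 -0.19171559  0.26445854] shift tool cm [ 1.02676156 -0.16997349  8.14357689] [  3.1  -9.2 -39.6  21.3 -33.8 -21.1] 7.9 0.3494550199208199 [ 0.55952271 -0.1405628  -2.07240973]
w4 foot 1245 ((0.5772733688354492, -0.24546518921852112), (0.09557461738586426, 0.11818651109933853), 69.22785949707031)
top pts 23681 [ 0.464  -0.1976  0.3815] [ 0.5854 -0.168   0.4221] [ 0.44   -0.2629  0.0951]
disc 4179 [ 0.4689 -0.1952  0.4119] [0.483 0.372 0.793] az 37.613996698483774 tilt 37.530928609443976 px 32.62455132806892 306.5687963627662 ext [0.04315202 0.0345228  0.0340572 ]
```

View pics/w4.png

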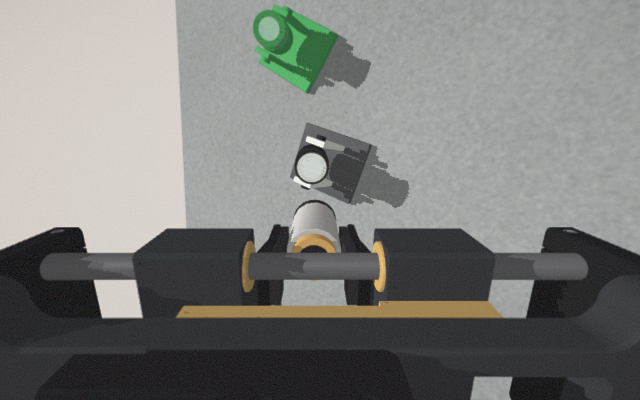

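The wrist view shows the lens disc at (312,167), with the held objective at (314,215–250) seen on axis. I cross-check the lens position from here.

```bash
python3 - <<'E'
from h import *
z=load('w4');g=z['p'][140:190,290:335].astype(int)
m=((g.min(2)>150)&(np.ptp(g,axis=2)<30)).astype(np.uint8)
_,l,st,c=cv2.connectedComponentsWithStats(m);i=l[27,22];uv=c[i]+[290,140];print(st[i],uv)
print(onplane('w4',uv,.1135))
v,u=np.argwhere(l==i).T;P=cloud('w4',np.c_[u+290,v+140]);k=abs(P[:,2]-.11)<.03;P=P[k];cc=P.mean(0);n=np.linalg.svd(P-cc)[2][2];n*=np.sign(n[2]);print(k.sum(),cc,n,np.degrees([np.arctan2(n[1],n[0]),np.arccos(n[2])]))
# held objective side/scene clouds: axis check
s=sense();R=s['ee_rot'];p=s['tcp_pos']
for f in('side2','scene2'):
    P=(cloud(f)-p)@R; m=(np.hypot(P[:,0],P[:,1])<.03)&(P[:,2]>.004)&(P[:,2]<.045); print(f,m.sum())
    if m.sum()>10:
        Q=P[m]
        for a,b in((.004,.013),(.013,.024),(.024,.045)):
            q=Q[(Q[:,2]>a)&(Q[:,2]<b)]
            if len(q):print(a,len(q),q.mean(0).round(4),q.min(0).round(4),q.max(0).round(4))
E
```

```text
[  7  13  29  29 657] [311.28158295 167.13089802]
[[ 0.55155443 -0.23512052  0.1135    ]]
656 [ 0.55074382 -0.23501089  0.11502056] [-0.46830406  0.17725085  0.86560583] [159.26858516  30.04804512]
side2 77
0.004 44 [-0.0123  0.0013  0.0079] [-0.0175 -0.0126  0.0041] [0.002  0.0186 0.0126]
0.013 17 [-0.0107  0.001   0.0202] [-0.0147 -0.008   0.0139] [-0.0033  0.0111  0.0234]
0.024 16 [-0.0089  0.0008  0.0298] [-0.0112 -0.0064  0.0245] [-0.0049  0.0084  0.0352]
scene2 116
0.004 41 [-0.0036 -0.0107  0.0084] [-0.0156 -0.0172  0.0042] [0.0144 0.0017 0.0126]
0.013 38 [-0.0023 -0.008   0.0184] [-0.0129 -0.0132  0.013 ] [0.0108 0.0017 0.0238]
0.024 37 [-0.0021 -0.0062  0.0299] [-0.0113 -0.0128  0.0241] [0.0092 0.0015 0.0366]
```

Everything agrees: lens ≈ (0.550, −0.234, 0.114), axis 30°, azimuth 159.3°, objective straight in the grip. Final approach along the axis.

Call:
drive_tool --rows '[{"tx": 0.6, "ty": -0.1, "tz": 0.3, "ax": 0, "ay": 0, "az": 0, "claw": 2.4}, {"tx": 0.5, "ty": -0.1, "tz": 0.8, "ax": 0, "ay": 0, "az": 0, "claw": 2.4}, {"tx": 0, "ty": 0, "tz": 1.2, "ax": 0, "ay": 0, "az": 0, "claw": 2.4}, {"tx": 0, "ty": 0, "tz": 1.4, "ax": 0, "ay": 0, "az": 0, "claw": 2.4}, {"tx": 0, "ty": 0, "tz": 1.4, "ax": 0, "ay": 0, "az": 0, "claw": 2.4}, {"tx": 0, "ty": 0, "tz": 1.2, "ax": 0, "ay": 0, "az": 0, "claw": 2.4}, {"tx": 0, "ty": 0, "tz": 0.9, "ax": 0, "ay": 0, "az": 0, "claw": 2.4}, {"tx": 0, "ty": 0, "tz": 0.6, "ax": 0, "ay": 0, "az": 0, "claw": 2.4}, {"tx": 0, "ty": 0, "tz": 0.3, "ax": 0, "ay": 0, "az": 0, "claw": 2.4}, {"tx": 0, "ty": 0, "tz": 0, "ax": 0, "ay": 0, "az": 0, "claw": 2.4}]'

```text
time_s: 8.88
tcp_pos: [0.5076, -0.2177, 0.1976]
ee_rot: [[-0.092, -0.879, 0.467], [-0.984, 0.008, -0.178], [0.153, -0.476, -0.866]]
wrist_force: [-1.2, 0.0, -2.9]
gripper_width: 0.346
gripper_force: 30.0
```

Call:
drive_tool --rows '[{"tx": 0, "ty": 0, "tz": 0, "ax": 0, "ay": 0, "az": 0, "claw": 2.4}, {"tx": 0, "ty": 0, "tz": 0, "ax": 0, "ay": 0, "az": 0, "claw": 2.4}, {"tx": 0, "ty": 0, "tz": 0, "ax": 0, "ay": 0, "az": 0, "claw": 2.4}, {"tx": 0, "ty": 0, "tz": 0, "ax": 0, "ay": 0, "az": 0, "claw": 2.4}, {"tx": 0, "ty": 0, "tz": 0, "ax": 0, "ay": 0, "az": 0, "claw": 2.4}, {"tx": 0, "ty": 0, "tz": 0, "ax": 0, "ay": 0, "az": 0, "claw": 2.4}]'

```text
time_s: 9.38
tcp_pos: [0.5072, -0.2171, 0.1988]
ee_rot: [[-0.091, -0.878, 0.469], [-0.984, 0.007, -0.178], [0.153, -0.478, -0.865]]
wrist_force: [-0.7, 0.6, -2.5]
gripper_width: 0.348
gripper_force: 30.0
```

```bash
sed -i 's/L=np.array(.*\]);a/L=np.array([.5502,-.234,.1142]);a/' err.py; python3 err.py; python3 - <<'E'
from h import *
for n in('side','scene'): save(n,n+'3')
a,b=[cv2.imread(f'pics/{n}3.png') for n in('scene','side')]
cv2.imwrite('pics/fin.png',np.hstack([cv2.resize(a[100:260,170:330],(400,400)),cv2.resize(b[70:230,300:460],(400,400))]))
E
```

```text
angle 0.1712684283906548 rotvec [-1.27228490e-03 -2.70491572e-03  1.05150072e-17]
target [ 0.5054739  -0.2172776   0.19690543] p [ 0.50723096 -0.21711078  0.19877121] shift tool cm [0.00395031 0.24338554 0.08191534] [ -2.6  -0.  -43.5  27.6 -19.7 -24.4] 9.3833 0.34805040763626327 [-0.7324398   0.63618559 -2.49807402]
```

View pics/fin.png

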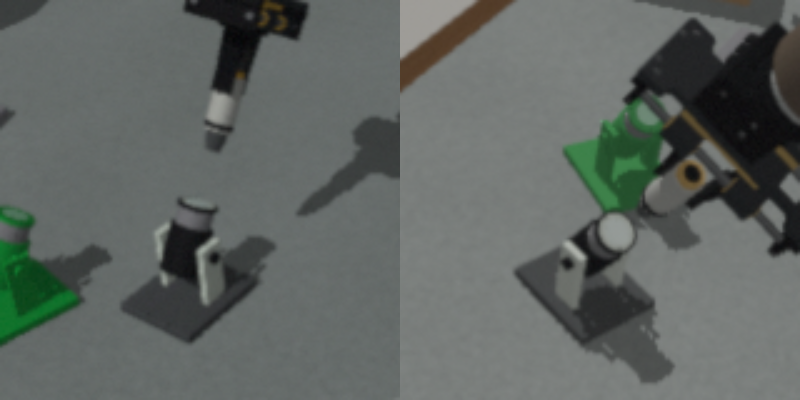

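Both views show the nose above the lens and aligned with the camera's axis, about 2.5 mm off target. I make one small nudge, let it settle, then hand in.

Call:
drive_tool --rows '[{"tx": 0, "ty": 0.2, "tz": 0.1, "ax": 0, "ay": 0, "az": 0, "claw": 2.4}, {"tx": 0, "ty": 0, "tz": 0, "ax": 0, "ay": 0, "az": 0, "claw": 2.4}, {"tx": 0, "ty": 0, "tz": 0, "ax": 0, "ay": 0, "az": 0, "claw": 2.4}, {"tx": 0, "ty": 0, "tz": 0, "ax": 0, "ay": 0, "az": 0, "claw": 2.4}, {"tx": 0, "ty": 0, "tz": 0, "ax": 0, "ay": 0, "az": 0, "claw": 2.4}, {"tx": 0, "ty": 0, "tz": 0, "ax": 0, "ay": 0, "az": 0, "claw": 2.4}]'

```text
time_s: 9.98
tcp_pos: [0.506, -0.2174, 0.1966]
ee_rot: [[-0.091, -0.879, 0.469], [-0.984, 0.007, -0.178], [0.153, -0.477, -0.865]]
wrist_force: [-0.5, 0.0, -2.4]
gripper_width: 0.348
gripper_force: 30.0
```

```bash
python3 err.py; python3 -c "
from station import *
print(finish_job())"
```

```text
angle 0.16293136717521284 rotvec [-6.95195244e-04 -2.75739874e-03  1.39617351e-18]
target [ 0.5054739  -0.2172776   0.19690543] p [ 0.50599501 -0.21736199  0.19663269] shift tool cm [ 0.00062125  0.03282672 -0.04952408] [ -2.7   0.  -44.   28.1 -19.3 -24.7] 9.9833 0.34802882608315727 [-0.54798684  0.01280477 -2.35570236]
the job is handed in; nothing more can be done
None
```

The job is handed in: the longest objective is held in the air at 30 N, its nose about 1 mm from the 60 mm view point and its barrel within 0.2° of the viewing axis by my own measurements (camera calibration is good to about 2 mm), at 10 s of the 42 s allowed; the hand-in call returned no verdict.

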